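# Shut the valve of the empty filter station and start the pump

## Robot

A 6-joint arm with a two-finger parallel gripper is mounted at the origin on the work surface. World frame = base frame: x ahead of the robot, y to its left, z up, the work surface at z = 0. Lengths are in mm, angles in rad, forces in N, time in s.
With the tool pointing down it reaches from about 275 to 750 mm from the base axis. Payload 10.2 kg.
Tool frame: the origin (TCP) lies midway between the tips of the shut fingers; the grasp point (between the pads) lies 19 mm behind it; x points along the fingers, y is the direction in which the jaws open and shut, and the axes are right-handed (so a half turn about x gives the same grasp; the last joint's range is limited). The gripper opens to 85 mm and grips with 20 to 120 N. Pads are 22 mm wide; open, the fingers measure 114 mm over their backs; the gripper's body (76 mm by 85 mm) begins 54 mm behind the grasp point. The pads swing forward as they close: fully open they stand 13 mm farther back than shut.
Start: joints at [-0.223, 0.313, 1.498, -0, 1.331, -0.223], TCP at [525.006, -0.013, 231.294] pointing down, gripper open.
Joint ranges: [-2.94, 2.94], [-0.97, 2.17], [0.19, 2.56], [-1.23, 4.37], [0.02, 3.11], [-2.88, 2.88]. Speed limits (rad/s): [2.39, 2.39, 3.01, 3.14, 3.14, 3.14].

## Interface

Orientations are given as a unit quaternion [w, x, y, z].
In Python, from rig import sense, capture, get_calibration, finish_job gives the robot as it stands.
- The arm moves only by the tool jog_arm, never from a script. Its argument "increments" is a list of rows, each an object of numbers: "rx", "ry", "rz": the turn, a rotation vector about the tool's x, y, z in rad; "x", "y", "z": the shift along the tool's x, y, z in mm; "hand": the finger opening in mm, from 0 to 85.4. A call has 1 to 5 rows; each row shifts and turns the commanded pose from where the row before left it, along the tool's axes as they then stand; what a row does not reach is not made up. A row lasts 1/8 s, in which the tool goes at most 62.5 mm and 10.7 degrees, less where a joint would pass 70% of its speed; a pose out of reach is approached as far as the arm can. A call with a gripper value outside its range is refused whole. The fingers move at their own pace and stop on an object; "force" is the grip in N (left out, the last holds). Time passes only in rows, so rows that do not move let the fingers close. It gives the time, the measured TCP pose, the force and the opening at its end, in the units of the state.
- sense(): the state, without advancing time (a new reading comes with each control period).
- capture(name): name is "scene" or "side" or "wrist"; returns the picture (384x512x3 uint8, red, green, blue); there is no depth.
- get_calibration(name): a dict with "camera_matrix" (3x3 intrinsics, pixels), "R" (3x3) and "t" (3): a world point X has camera coordinates R X + t; the wrist camera has in their place "T_tool_cam" (4x4, takes a point from camera to tool coordinates, whose origin is the TCP and whose axes are the tool frame's). Camera axes: x right, y down, z forward; pixel columns grow to the right and rows downward; lengths in mm; the calibration is good to about 2 mm. A picture is of the moment at which its call begins: read the wrist's pose just before it. get_calibration takes no time and is no camera call.
- finish_job(): hands the job in, once; it reports no verdict.
The state is a dict: "time_s": time; "joints": joint angles; "dq": joint speeds; "tau": joint torques, N m; "eef_pos": TCP position; "ee_rot": TCP orientation; "force": force on the tool from outside, world axes, zero at the start; "wrist_torque": the same for the moment, N m; "grip_width": opening from 0.0 (shut) to 1.0 (fully open).
Only numpy, scipy, OpenCV 4.12 (cv2) and the standard library are available. Lean on these libraries where they do the work, as an engineer would, in place of code of your own. Each camera call takes 0.05 s, during which the arm holds its last target.

## Task

One station of the vacuum filter manifold has no funnel on it. Turn that station's valve handle clockwise until you feel it go firm on its seat, then nip it about 8 degrees further (not more than 15 degrees) without touching or turning the valves beside it. Then let go and briefly press the button on the pump's switch box, gently, leaving everything else where it stands.

Things in the scene. Friction and masses are not known exactly. Their poses are not given: they have to be found in the camera images.
- station_a: The empty station of the manifold: block 150 x 60 mm, 33 mm high, on a 12 mm rail, with a bare steel spigot (26 mm across) and no funnel. Origin at the centre of the block's underside, 12 mm above the bench. Its valve, the one to turn, has its axis 45 mm along -x from the origin, the next valves' axes are 66 mm away to one or both sides (y).
- empty_valve_grip (a point): Grip point of the valve to turn: grey bar handle 36 mm long (this frame's x), 12 mm wide (y), 37 mm high, on a 30 mm disc 5 mm thick. The point is on the vertical turning axis, 92 mm above the bench, 11 mm below the handle's top, 26 mm above the disc. Neighbouring handles leave 48 mm free from this axis: a wide-open gripper does not fit. Closes clockwise from above, stays where left.
- needle_seat (a joint): How far the seat of the empty station's valve is squeezed, rad. The handle turns clockwise 0.4 to 1.25 rad (different each time, not visible) at 0.04 N m and this stays 0; then it goes firm on the seat: 0.22 N m, rising 0.3 N m per rad, and this grows one to one with the handle and stays when let go. Wanted about 0.14 (8 degrees).
- station_b: One station of the filter manifold that carries a steel funnel: block 150 x 60 mm, 33 mm high, on a 12 mm rail. Origin at the centre of the block's underside, 12 mm above the bench. Valve axis 45 mm along -x from the origin, funnel (48 mm across, top 90 mm above the origin) 35 mm along +x. The four stations stand in a row along y, 66 mm apart, in changing order. Leave alone.
- station_c: Another station of the filter manifold that carries a steel funnel: block 150 x 60 mm, 33 mm high, on a 12 mm rail. Origin at the centre of the block's underside, 12 mm above the bench. Valve axis 45 mm along -x from the origin, funnel (48 mm across, top 90 mm above the origin) 35 mm along +x. The four stations stand in a row along y, 66 mm apart, in changing order. Leave alone.
- station_d: The third station of the filter manifold that carries a steel funnel: block 150 x 60 mm, 33 mm high, on a 12 mm rail. Origin at the centre of the block's underside, 12 mm above the bench. Valve axis 45 mm along -x from the origin, funnel (48 mm across, top 90 mm above the origin) 35 mm along +x. The four stations stand in a row along y, 66 mm apart, in changing order. Leave alone.
- handle_b (a point): End of the bar handle of the valve on station_b, 18 mm from that valve's axis and 92 mm above the bench; the handle is the same as the one to turn, may stand at any angle and turns as easily (0.04 N m). Leave as it stands.
- handle_c (a point): End of the bar handle of the valve on station_c, 18 mm from that valve's axis and 92 mm above the bench; the handle is the same as the one to turn, may stand at any angle and turns as easily (0.04 N m). Leave as it stands.
- handle_d (a point): End of the bar handle of the valve on station_d, 18 mm from that valve's axis and 92 mm above the bench; the handle is the same as the one to turn, may stand at any angle and turns as easily (0.04 N m). Leave as it stands.
- switchbox: White switch box of the pump, fixed, 100 x 80 mm, 50 mm high, to the left of the manifold, origin at the centre of its underside; it carries the pump button.
- pump_button_top (a point): Centre of the top face of the pump button: a grey round spring button, 28 mm across, in a black housing on top of the switch box. Pressed straight down with the closed fingertips.
- pump_button (a joint): Travel of the pump button, m: 0 released, 0.006 fully down at 5 N; it counts as pressed past 0.004 and springs back.
- beaker: Loose glass beaker, 68 mm across, 90 mm high, near the robot on its right; origin at the centre of its underside. Leave alone.
- jar: Loose glass jar with a brass lid, 72 mm across, 90 mm high, beyond the switch box; origin at the centre of its underside. Leave alone.
- tube_rack: Loose blue tube rack with six capped tubes, 110 x 80 mm, 97 mm high, to the right of the manifold; origin at the centre of its underside. Leave alone.
Things that resemble listed ones, but are neither listed nor needed, are in the scene too. Leave any purple or red look-alike of the switchbox alone.

How it is judged:
By the outcome, as a careful person would: the job done as asked, in the order asked, and still so for the second after the job is handed in, with the robot touching nothing.
It also fails if it takes over 69 s, if anything falls off the work surface, if the arm or the gripper's body presses on something with over 40 N, if the wrist force passes 120 N, or if a joint passes its speed limit or range.

## Working session

There is one attempt and no reset: what is moved stays moved. The work goes in short steps, Python scripts to look and compute and a tool call to move; the robot and the scene stay as the last step left them, time stands still between calls to the robot, and variables do not carry over. Pictures are saved under pics/ and viewed, and the job is handed in when it is done.

Besides the shell and the picture viewer there is one more tool, called after "Call:" as a command line: name --argument value ..., lists and objects as JSON in quotes. jog_arm: Moves the arm, as the interface text tells. Its arguments: {"type":"object","properties":{"increments":{"type":"array","items":{"type":"object","properties":{"rx":{"type":"number"},"ry":{"type":"number"},"rz":{"type":"number"},"x":{"type":"number"},"y":{"type":"number"},"z":{"type":"number"},"hand":{"type":"number"}}}},"force":{"type":"number"}},"required":["increments"]}

```bash
mkdir -p pics; python3 - <<'E'
from rig import *
import cv2,numpy as np
print(sense())
for n in ["scene","side","wrist"]:
    cv2.imwrite(f"pics/{n}0.png",cv2.cvtColor(capture(n),cv2.COLOR_RGB2BGR)); print(n,get_calibration(n))
E
```

```text
{'time_s': 0.0, 'joints': array([-2.23446155e-01,  3.13470461e-01,  1.49845704e+00, -2.96915818e-05,
        1.33100179e+00, -2.23414840e-01]), 'dq': array([-0.00129123, -0.00078091, -0.00102327,  0.00084771,  0.00068909,
       -0.00128167]), 'tau': array([-5.78409599e-04, -4.12261176e+01, -2.59742296e+01, -3.58453699e-04,
        4.11797926e-03, -1.23038126e-05]), 'eef_pos': array([5.24733985e+02, 1.65010592e-02, 2.30717097e+02]), 'ee_rot': array([ 0.49959937,  0.49974551,  0.50038829, -0.50026639]), 'force': array([ 0.04330977, -0.32643838,  0.1694222 ]), 'wrist_torque': array([ 0.00162939, -0.00102149,  0.02611367]), 'grip_width': 0.9981546686029417}
scene {'camera_matrix': array([[354.72669292,   0.        , 251.55797908],
       [  0.        , 354.72669292, 189.99374826],
       [  0.        ,   0.        ,   1.        ]]), 'R': array([[-0.25259029,  0.96730734, -0.02268605],
       [ 0.6243677 ,  0.14503829, -0.76754731],
       [-0.7391638 , -0.20803943, -0.64059072]]), 't': array([ 151.63241446, -249.55257672, 1426.41082785])}
side {'camera_matrix': array([[491.4565647 ,   0
[... 174 characters left out ...]
772434],
       [-0.70724745, -0.00642095, -0.70693692],
       [ 0.70676648,  0.01733828, -0.70723442]]), 't': array([  -2.16067051,  402.38490158, 1347.37306575])}
wrist {'camera_matrix': array([[304.05653784,   0.        , 256.46242177],
       [  0.        , 304.05653784, 191.88497905],
       [  0.        ,   0.        ,   1.        ]]), 'T_tool_cam': array([[ 2.32527243e-04, -3.13839002e-01,  9.49476185e-01,
        -1.41885165e+02],
       [ 9.99999971e-01,  1.30629494e-04, -2.01722391e-04,
         2.69216711e-01],
       [-6.07212397e-05,  9.49476205e-01,  3.13839024e-01,
        -7.95530021e+01],
       [ 0.00000000e+00,  0.00000000e+00,  0.00000000e+00,
         1.00000000e+00]])}
```

View pics/scene0.png

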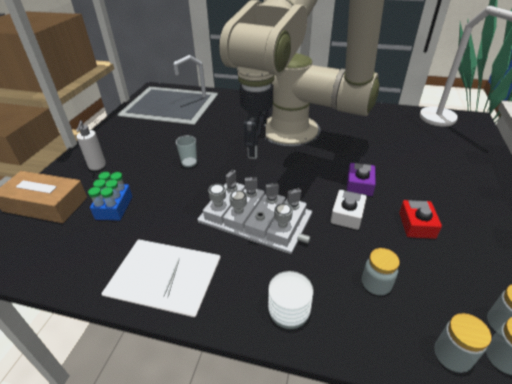

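View pics/side0.png

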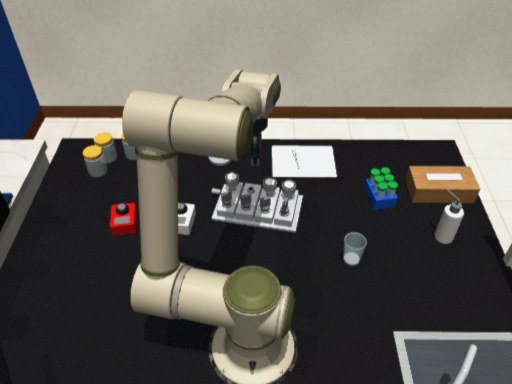

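View pics/wrist0.png

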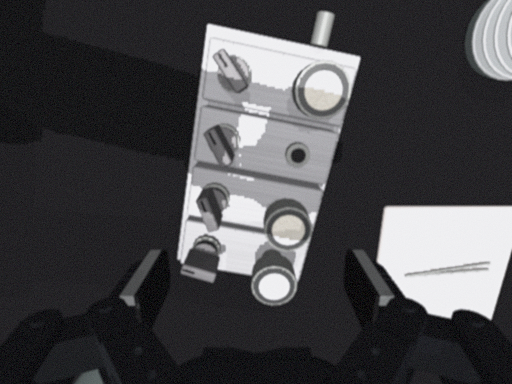

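```bash
cat > h.py <<'E'
from rig import *
import cv2,numpy as np
from scipy.spatial.transform import Rotation as Ro
def tool(s):
    q=s['ee_rot']; return Ro.from_quat([q[1],q[2],q[3],q[0]]).as_matrix(), s['eef_pos']
def cam(n,s):
    c=get_calibration(n); K=c['camera_matrix']
    if n=='wrist':
        Rt,p=tool(s);T=c['T_tool_cam']; R=(Rt@T[:3,:3]); C=Rt@T[:3,3]+p
    else: R=c['R'].T; C=-R@c['t']
    return K,R,C
def ray(n,s,u,v,z):
    K,R,C=cam(n,s); d=R@np.linalg.inv(K)@[u,v,1]; return C+d*(z-C[2])/d[2]
def proj(n,s,X):
    K,R,C=cam(n,s); p=K@(R.T@(np.array(X)-C)); return p[:2]/p[2]
E
python3 - <<'E'
from h import *
s=sense();print(tool(s))
i=cv2.imread('pics/wrist0.png')
cv2.imwrite('pics/w0z.png',cv2.resize(i[40:220,170:370],None,fx=4,fy=3.3333*1.0 if 0 else 3.3333,interpolation=3)[:600,:800])
for nm,u,v,z in [("valve",222,148,92),("spig",297,154,70)]: print(nm,ray('wrist',s,u,v,z))
i=cv2.imread('pics/scene0.png')
cv2.imwrite('pics/s0z.png',cv2.resize(i[150:260,190:390],None,fx=4,fy=4,interpolation=3))
E
```

```text
(array([[-9.68782964e-04,  9.99999531e-01, -6.28545064e-07],
       [ 2.52243758e-04, -3.84175769e-07, -9.99999968e-01],
       [-9.99999499e-01, -9.68783091e-04, -2.52243267e-04]]), array([5.24814278e+02, 5.56364443e-02, 2.30863754e+02]))
valve [492.89360113  29.73651317  92.        ]
spig [565.68448144  19.77832489  70.        ]
```

View pics/w0z.png

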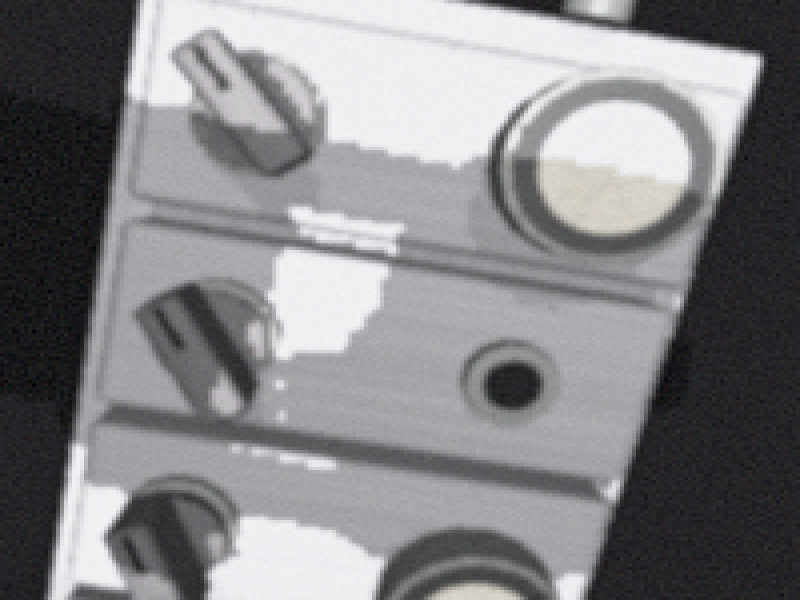

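View pics/s0z.png

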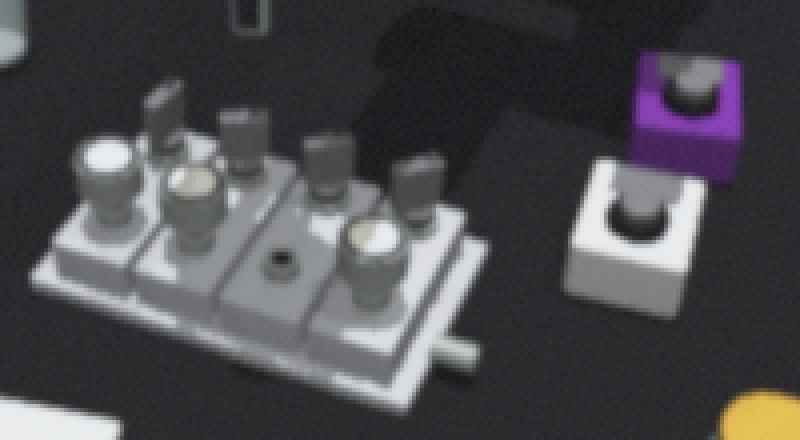

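Call:
jog_arm --increments '[{"x":15,"y":-8,"z":-8,"hand":34},{"x":15,"y":-8,"z":-8,"hand":34},{"x":15,"y":-8,"z":-8,"hand":34},{"x":15,"y":-8,"z":-6,"hand":34},{"hand":34}]'

```text
schema error: expected keys rx, ry, rz, x, y, z, hand
```

```bash
python3 - <<'E'
from h import *
import pickle
s=sense(); i=cv2.cvtColor(capture('wrist'),cv2.COLOR_RGB2BGR); s2=sense();print(s['eef_pos'],s2['eef_pos'],s['joints'],s['grip_width'],s['time_s'])
pickle.dump(s,open('s1.pkl','wb'))
cv2.imwrite('pics/w1.png',i)
cv2.imwrite('pics/w1z.png',cv2.resize(i[80:260,140:380],None,fx=3.3333,fy=3.3333,interpolation=3))
E
```

```text
[5.24814278e+02 5.56364443e-02 2.30863754e+02] [5.24860888e+02 1.77808513e-02 2.30976758e+02] [-2.23366859e-01  3.13344384e-01  1.49823883e+00  3.23024475e-05
  1.33101003e+00 -2.23374040e-01] 1.0019741740740948 0.15
```

View pics/w1.png

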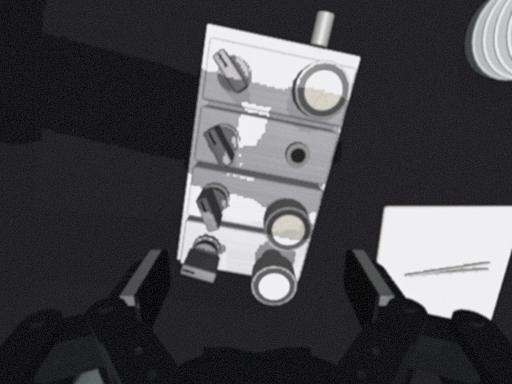

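View pics/w1z.png

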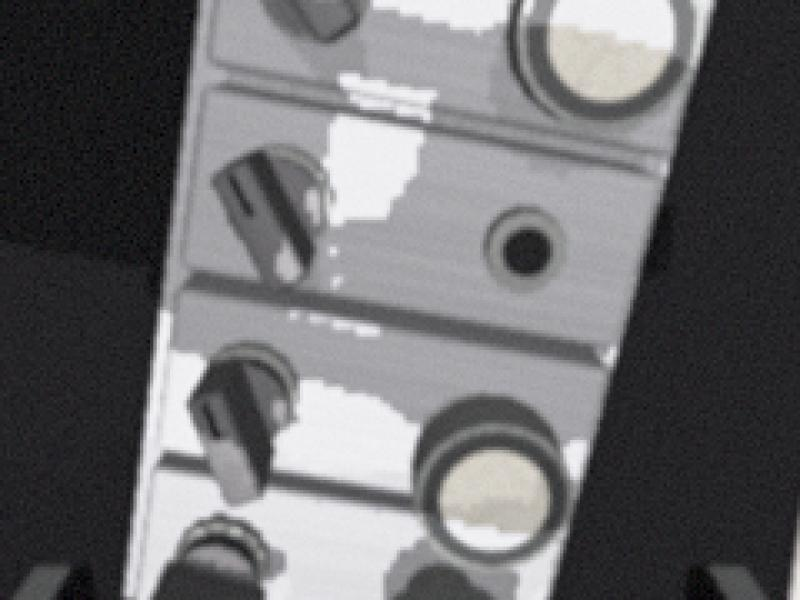

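All seven keys are required in each row. Still at the start pose; resending.

Call:
jog_arm --increments '[{"x":15,"y":-8,"z":-8,"rx":0,"ry":0,"rz":0,"hand":34},{"x":15,"y":-8,"z":-8,"rx":0,"ry":0,"rz":0,"hand":34},{"x":15,"y":-8,"z":-8,"rx":0,"ry":0,"rz":0,"hand":34},{"x":15,"y":-8,"z":-6,"rx":0,"ry":0,"rz":0,"hand":34},{"x":0,"y":0,"z":0,"rx":0,"ry":0,"rz":0,"hand":34}]'

```text
time_s: 0.82
eef_pos: [492.3, 30.3, 170.6]
ee_rot: [0.499, 0.499, 0.501, -0.5]
force: [1.1, 0.7, 0.5]
grip_width: 0.397
```

```bash
python3 - <<'E'
from h import *
import pickle
s=sense(); i=cv2.cvtColor(capture('wrist'),cv2.COLOR_RGB2BGR); s2=sense();print(s['eef_pos'],s2['eef_pos'],s['joints'],s['grip_width'],s['time_s'])
pickle.dump(s,open('s1.pkl','wb'))
cv2.imwrite('pics/w1.png',i)
cv2.imwrite('pics/w1z.png',cv2.resize(i[80:260,140:380],None,fx=3.3333,fy=3.3333,interpolation=3))
E
```

```text
[492.32046617  30.31241333 170.61724196] [493.06915934  29.96535491 171.44127267] [-1.76550720e-01  3.02892865e-01  1.67815737e+00  4.22676619e-05
  1.16263047e+00 -1.77013259e-01] 0.3969000512297511 0.825
```

View pics/w1.png

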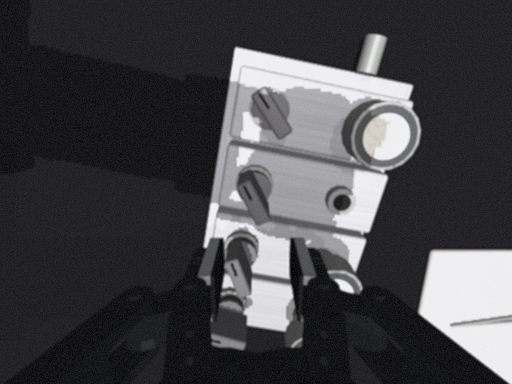

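View pics/w1z.png

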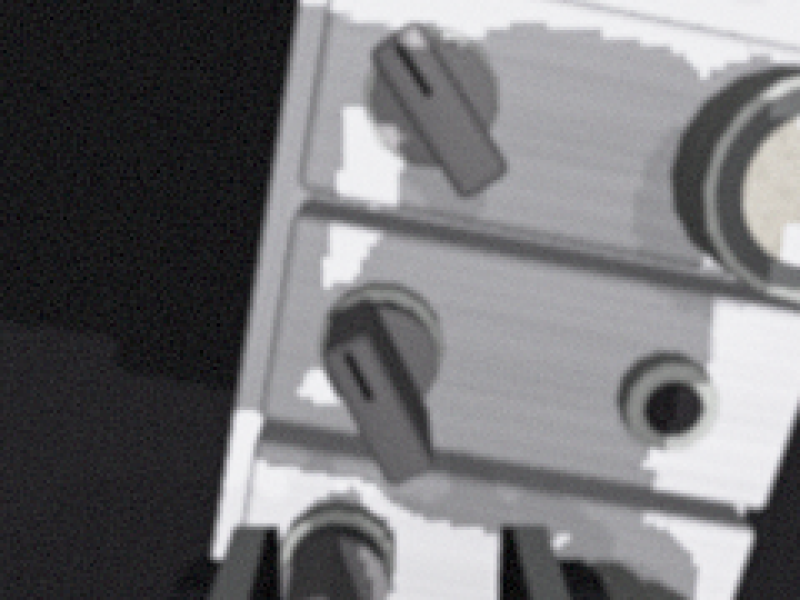

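```bash
python3 - <<'E'
from h import *
import pickle
s=pickle.load(open('s1.pkl','rb'))
f=lambda p,z:ray('wrist',s,140+(p[0]-1.2)/3.3333,80+(p[1]-1.2)/3.3333,z)[:2].round(1)
c=[f(p,103) for p in [(327,350),(372,332),(432,465),(392,487)]]
print(c,np.mean(c,0)); print(np.degrees(np.arctan2(*((c[3]+c[2]-c[0]-c[1])[::-1]))))
for p in [(327,350,392,487),(372,332,432,465)]:
    d=f(p[2:],103)-f(p[:2],103); print(np.linalg.norm(d),np.degrees(np.arctan2(d[1],d[0])))
n=[f(p,103) for p in [(373,57),(415,25),(507,170),(467,196)]]; print('nb',n,np.mean(n,0))
print('disc',f((383,340),66),'spigot',f((668,398),65), f((668,398),55))
print('rail edges',[f(p,12) for p in [(300,10),(222,530)]])
# dark handle in scene/side
for n in ['scene','side']: print(n,proj(n,s,[*np.mean(c,0),103]),proj(n,s,[*np.mean(c,0),66]))
# white box
i=cv2.imread('pics/scene0.png'); print([ray('scene',s,190+u/4,150+v/4,50)[:2].round() for u,v in [(600,160),(707,178),(685,270),(568,248)]])
print([ray('scene',s,190+u/4,150+v/4,70)[:2].round() for u,v in [(645,183)]])
E
```

```text
[array([478.9,  46.1]), array([488.7,  50.2]), array([502. ,  19.2]), array([493. ,  13.8])] [490.65   32.325]
-66.5941726572107
35.24343910573995 -66.41716635294165
33.73262515725689 -66.77910673173162
nb [array([489.1, 106.5]), array([497.4, 112.5]), array([516.4,  84.5]), array([508.3,  79.3])] [502.8  95.7]
disc [490.7  37.5] spigot [564.5  21.7] [567.4  18.1]
rail edges [array([467.2, 117.6]), array([437.1, -43.5])]
scene [271.82807575 183.70282141] [271.64804174 193.77743814]
side [244.27136749 194.77464617] [244.48666545 202.65969363]
[array([410., 221.]), array([413., 297.]), array([514., 284.]), array([510., 206.])]
[array([453., 252.])]
```

Call:
jog_arm --increments '[{"x":10,"y":-2,"z":-4,"rx":0,"ry":0,"rz":0,"hand":34},{"x":10,"y":0,"z":0,"rx":-0.14,"ry":0,"rz":0,"hand":34},{"x":10,"y":0,"z":0,"rx":-0.14,"ry":0,"rz":0,"hand":34},{"x":10,"y":0,"z":0,"rx":-0.13,"ry":0,"rz":0,"hand":34},{"x":0,"y":0,"z":0,"rx":0,"ry":0,"rz":0,"hand":34}]'

```text
time_s: 1.5
eef_pos: [490.8, 34.0, 130.7]
ee_rot: [0.591, 0.388, 0.591, -0.388]
force: [-0.5, 0.6, 0.6]
grip_width: 0.398
```

```bash
cat > look.py <<'E'
from h import *
import pickle,sys
k=sys.argv[1]; x0,y0=int(sys.argv[2]),int(sys.argv[3])
capture('wrist')
s=sense(); i=cv2.cvtColor(capture('wrist'),cv2.COLOR_RGB2BGR); s2=sense();print(s['eef_pos'],s2['eef_pos'],s['joints'].round(3),s['grip_width'],s['time_s'],s['force'],s['wrist_torque'])
pickle.dump(s,open(f's{k}.pkl','wb'))
cv2.imwrite(f'pics/w{k}.png',i)
cv2.imwrite(f'pics/w{k}z.png',cv2.resize(i[y0:y0+150,x0:x0+200],None,fx=4,fy=4,interpolation=3))
E
python3 look.py 2 160 120
```

```text
[491.09174673  33.98672623 131.25159666] [491.24602532  33.95846118 131.54889339] [-0.169  0.349  1.73  -0.     1.064 -0.577] 0.3958812462075595 1.55 [1.01772292 0.30832524 0.38575298] [0.05261634 0.00640235 0.01747114]
```

View pics/w2.png

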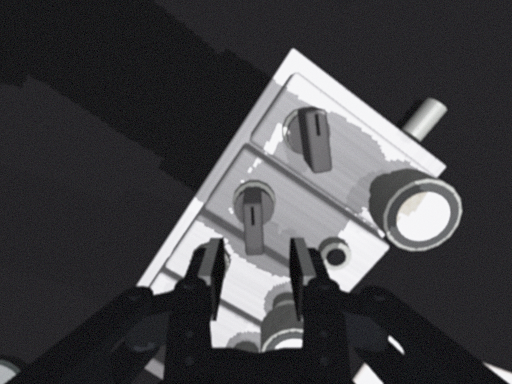

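View pics/w2z.png

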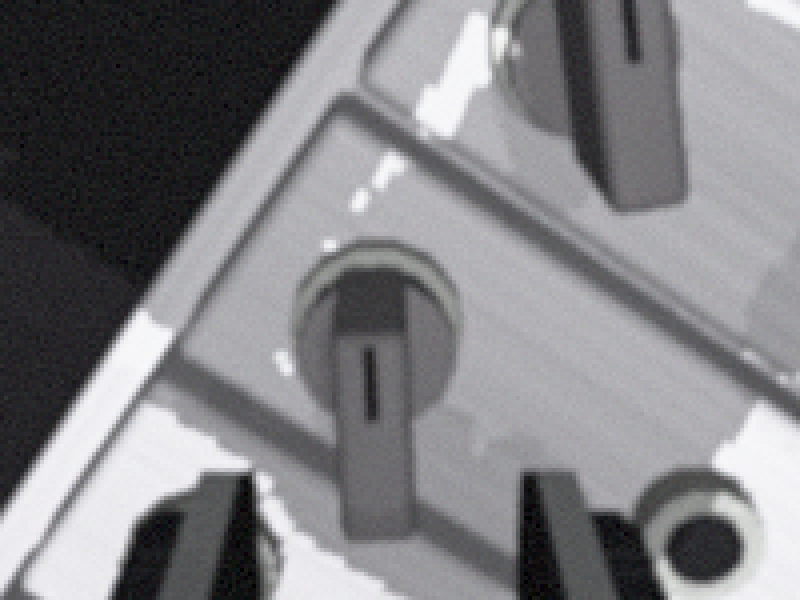

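```bash
python3 - <<'E'
from h import *
import pickle
s=pickle.load(open('s2.pkl','rb'))
f=lambda p,z:ray('wrist',s,160+(p[0]-1.5)/4,120+(p[1]-1.5)/4,z)
c=[f(p,103) for p in [(333,333),(411,333),(415,540),(346,540)]]
R,p=tool(s)
m=np.mean(c,0);print(np.round(c,1),m)
print('tool frame', [(R.T@(q-p)).round(1) for q in c],(R.T@(m-p)).round(1))
d=(c[2]+c[3]-c[0]-c[1]);print(np.degrees(np.arctan2(d[1],d[0])),np.linalg.norm(d)/2)
print('disc',f((378,335),66),R.T@(f((378,335),66)-p))
E
```

```text
[[477.   45.8 103. ]
 [487.6  50.4 103. ]
 [502.2  18.7 103. ]
 [492.2  14.4 103. ]] [489.76117557  32.29104831 103.        ]
tool frame [array([ 28.3,  -8.3, -16.4]), array([ 28.3,   3.3, -16.4]), array([28.2,  4.2, 18.5]), array([28.3, -6.7, 18.5])] [28.3 -1.9  1. ]
-64.6807490788665 34.90480655571336
disc [488.41711183  35.33883756  66.        ] [65.25203702 -1.91117259 -2.29604623]
```

Call:
jog_arm --increments '[{"x":0,"y":-2,"z":0,"rx":0,"ry":0,"rz":0,"hand":30},{"x":14,"y":0,"z":0,"rx":0,"ry":0,"rz":0,"hand":30},{"x":14,"y":0,"z":0,"rx":0,"ry":0,"rz":0,"hand":30},{"x":14,"y":0,"z":0,"rx":0,"ry":0,"rz":0,"hand":30},{"x":13,"y":0,"z":0,"rx":0,"ry":0,"rz":0,"hand":30}]'

```text
time_s: 2.22
eef_pos: [489.0, 33.2, 75.1]
ee_rot: [0.591, 0.388, 0.592, -0.388]
force: [-0.2, 1.5, 0.7]
grip_width: 0.351
```

```bash
python3 look.py 3 160 150
```

```text
[488.18288591  33.31042792  73.71601101] [488.37835391  33.28174536  74.68423965] [-0.172  0.43   1.79  -0.     0.925 -0.582] 0.355558395547959 2.275 [-1.83961655  0.76474271 -1.9541628 ] [-0.00664521  0.02056753 -0.01370652]
```

View pics/w3z.png

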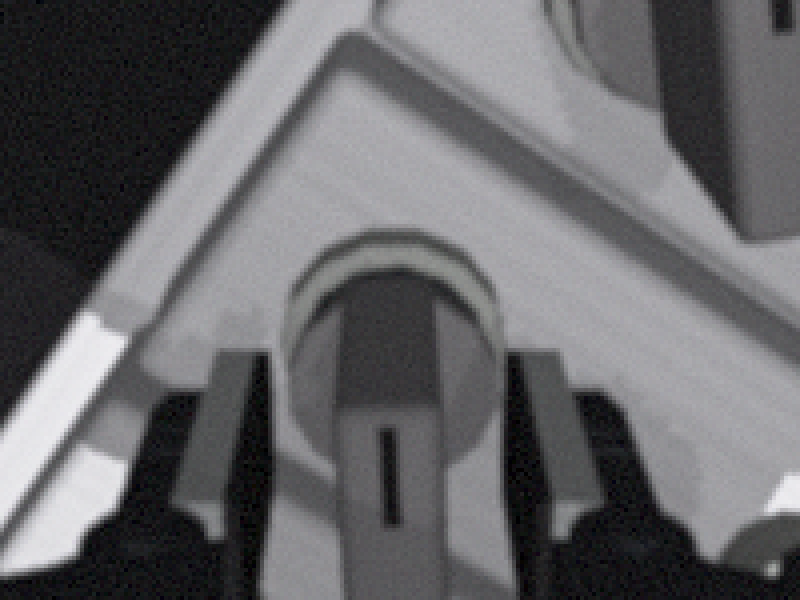

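```bash
python3 - <<'E'
from h import *
import pickle
s=pickle.load(open('s3.pkl','rb'));R,p=tool(s)
f=lambda u,v,z:(R.T@(ray('wrist',s,160+(u-1.5)/4,150+(v-1.5)/4,z)-p)).round(1)
print(f(338,405,103),f(440,405,103),f(340,590,103),f(445,590,103)); print('disc top/left/right',f(395,245,66),f(282,350,66),f(502,350,66))
E
```

```text
[-29.2  -5.3 -16.4] [-29.3   5.3 -16.4] [-29.3  -5.4   6.5] [-29.3   6.2   6.5]
disc top/left/right [  7.7   0.8 -19.5] [  7.8 -14.6  -4.1] [ 7.7 15.4 -4.2]
```

Call:
jog_arm --force 60 --increments '[{"x":0,"y":0,"z":0,"rx":0,"ry":0,"rz":0,"hand":0},{"x":0,"y":0,"z":0,"rx":0,"ry":0,"rz":0,"hand":0},{"x":0,"y":0,"z":0,"rx":0,"ry":0,"rz":0,"hand":0}]'

```text
time_s: 2.7
eef_pos: [489.2, 33.2, 76.6]
ee_rot: [0.591, 0.388, 0.591, -0.388]
force: [-1.1, 0.3, 1.2]
grip_width: 0.127
```

```bash
cat > st.py <<'E'
from h import *
s=sense();R,p=tool(s)
a=np.arctan2(R[1,1],R[0,1])
print('t',s['time_s'],'pos',p.round(1),'cw angle %.4f'%(-a),'g %.3f'%s['grip_width'],'F',s['force'].round(2),'T',s['wrist_torque'].round(3),'q',s['joints'].round(3),'tilt',R[2].round(4))
E
python3 st.py
```

```text
t 2.7 pos [489.2  33.2  76.6] cw angle -0.4101 g 0.127 F [-1.08  0.34  1.22] T [ 0.047  0.199 -0.002] q [-0.172  0.426  1.787  0.     0.929 -0.582] tilt [-1.e+00  3.e-04  2.e-04]
```

Call:
jog_arm --increments '[{"x":0,"y":0,"z":0,"rx":0.08,"ry":0,"rz":0,"hand":0},{"x":0,"y":0,"z":0,"rx":0.08,"ry":0,"rz":0,"hand":0},{"x":0,"y":0,"z":0,"rx":0.08,"ry":0,"rz":0,"hand":0},{"x":0,"y":0,"z":0,"rx":0.08,"ry":0,"rz":0,"hand":0}]'

```text
time_s: 3.2
eef_pos: [489.5, 33.3, 76.6]
ee_rot: [0.522, 0.478, 0.521, -0.477]
force: [0.6, 0.3, -0.9]
grip_width: 0.128
```

```bash
python3 st.py
```

```text
t 3.2 pos [489.5  33.3  76.6] cw angle -0.0874 g 0.128 F [ 0.56  0.28 -0.87] T [ 0.178 -0.048 -0.02 ] q [-0.172  0.426  1.787  0.     0.928 -0.259] tilt [-1.0e+00  1.1e-03  1.0e-04]
```

Call:
jog_arm --increments '[{"x":0,"y":0,"z":0,"rx":0.05,"ry":0,"rz":0,"hand":0}]'

```text
time_s: 3.32
eef_pos: [489.5, 33.2, 76.6]
ee_rot: [0.51, 0.491, 0.509, -0.49]
force: [0.1, 0.5, -0.5]
grip_width: 0.126
```

```bash
python3 st.py
```

```text
t 3.325 pos [489.5  33.2  76.6] cw angle -0.0379 g 0.126 F [ 0.14  0.54 -0.47] T [ 0.093 -0.163  0.017] q [-0.172  0.426  1.787  0.     0.928 -0.21 ] tilt [-1.      0.0012  0.    ]
```

Call:
jog_arm --increments '[{"x":0,"y":0,"z":0,"rx":0.05,"ry":0,"rz":0,"hand":0}]'

```text
time_s: 3.45
eef_pos: [489.6, 33.3, 76.6]
ee_rot: [0.497, 0.503, 0.497, -0.503]
force: [0.4, 1.1, -0.2]
grip_width: 0.129
```

```bash
python3 st.py; python3 look.py 4 160 150
```

```text
t 3.45 pos [489.6  33.3  76.6] cw angle 0.0116 g 0.129 F [ 0.43  1.14 -0.22] T [ 0.176 -0.13   0.074] q [-0.172  0.426  1.787  0.     0.928 -0.16 ] tilt [-1.      0.0013 -0.    ]
[489.56362992  33.2223462   76.58879076] [489.56119908  33.22838203  76.57475086] [-0.172  0.426  1.787  0.     0.928 -0.158] 0.12743912202862978 3.5 [ 0.31329879  0.19549109 -0.34497437] [ 0.19941204 -0.17363729  0.01591767]
```

View pics/w4.png

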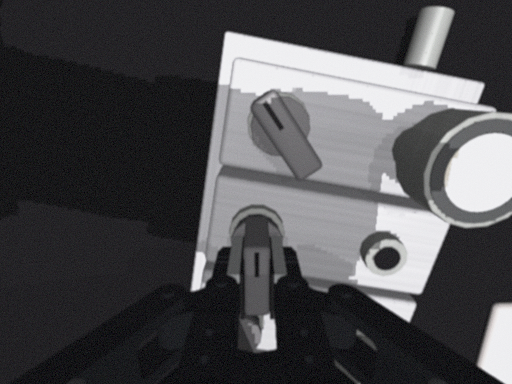

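```bash
cat > st.py <<'E'
from h import *
s=sense();R,p=tool(s)
a=np.arctan2(R[1,1],R[0,1])
print('t',s['time_s'],'cw %.4f'%(-a),'g %.3f'%s['grip_width'],'Tz %.3f'%s['wrist_torque'][2],'tau6 %.3f'%s['tau'][5], 'F',s['force'].round(1),'T',s['wrist_torque'].round(2),p.round(1))
E
python3 st.py
```

```text
t 3.55 cw 0.0105 g 0.127 Tz -0.069 tau6 0.366 F [ 0.4  1.5 -0.6] T [ 0.21 -0.18 -0.07] [489.6  33.2  76.6]
```

Call:
jog_arm --increments '[{"x":0,"y":0,"z":0,"rx":0.05,"ry":0,"rz":0,"hand":0}]'

```text
time_s: 3.68
eef_pos: [489.6, 33.2, 76.6]
ee_rot: [0.485, 0.515, 0.484, -0.514]
force: [1.1, 2.1, -1.1]
grip_width: 0.132
```

```bash
python3 st.py
```

```text
t 3.675 cw 0.0599 g 0.132 Tz 0.023 tau6 -0.678 F [ 1.1  2.1 -1.1] T [ 0.18 -0.26  0.02] [489.6  33.2  76.6]
```

Call:
jog_arm --increments '[{"x":0,"y":0,"z":0,"rx":0.05,"ry":0,"rz":0,"hand":0}]'

```text
time_s: 3.8
eef_pos: [489.7, 33.2, 76.6]
ee_rot: [0.472, 0.527, 0.471, -0.526]
force: [1.3, 1.1, -0.8]
grip_width: 0.125
```

```bash
python3 st.py
```

```text
t 3.8 cw 0.1104 g 0.125 Tz 0.094 tau6 -0.490 F [ 1.3  1.1 -0.8] T [ 0.18 -0.35  0.09] [489.7  33.2  76.6]
```

Call:
jog_arm --increments '[{"x":0,"y":0,"z":0,"rx":0.04,"ry":0,"rz":0,"hand":0}]'

```text
time_s: 3.92
eef_pos: [489.7, 33.2, 76.6]
ee_rot: [0.461, 0.537, 0.461, -0.536]
force: [1.3, 0.6, -0.8]
grip_width: 0.125
```

```bash
python3 st.py
```

```text
t 3.925 cw 0.1502 g 0.125 Tz 0.039 tau6 -0.337 F [ 1.3  0.6 -0.8] T [ 0.2  -0.35  0.04] [489.7  33.2  76.6]
```

Call:
jog_arm --increments '[{"x":0,"y":0,"z":0,"rx":0.04,"ry":0,"rz":0,"hand":0}]'

```text
time_s: 4.05
eef_pos: [489.7, 33.2, 76.6]
ee_rot: [0.451, 0.546, 0.45, -0.545]
force: [0.8, 1.8, -1.1]
grip_width: 0.128
```

```bash
python3 st.py
```

```text
t 4.05 cw 0.1901 g 0.128 Tz 0.024 tau6 -0.379 F [ 0.8  1.8 -1.1] T [ 0.15 -0.39  0.02] [489.7  33.2  76.6]
```

Call:
jog_arm --increments '[{"x":0,"y":0,"z":0,"rx":0.04,"ry":0,"rz":0,"hand":0}]'

```text
time_s: 4.18
eef_pos: [489.8, 33.2, 76.6]
ee_rot: [0.44, 0.555, 0.439, -0.554]
force: [3.1, 0.6, -1.3]
grip_width: 0.128
```

```bash
python3 st.py
```

```text
t 4.175 cw 0.2301 g 0.128 Tz 0.018 tau6 -0.380 F [ 3.1  0.6 -1.3] T [ 0.13 -0.33  0.02] [489.8  33.2  76.6]
```

Call:
jog_arm --increments '[{"x":0,"y":0,"z":0,"rx":0.04,"ry":0,"rz":0,"hand":0}]'

```text
time_s: 4.3
eef_pos: [489.8, 33.1, 76.6]
ee_rot: [0.429, 0.563, 0.428, -0.562]
force: [2.0, 0.5, -1.3]
grip_width: 0.129
```

```bash
python3 st.py
```

```text
t 4.3 cw 0.2702 g 0.129 Tz 0.070 tau6 -0.379 F [ 2.   0.5 -1.3] T [ 0.11 -0.44  0.07] [489.8  33.1  76.6]
```

Call:
jog_arm --increments '[{"x":0,"y":0,"z":0,"rx":0.04,"ry":0,"rz":0,"hand":0}]'

```text
time_s: 4.42
eef_pos: [489.8, 33.2, 76.6]
ee_rot: [0.417, 0.572, 0.416, -0.571]
force: [1.8, 0.6, -1.8]
grip_width: 0.128
```

```bash
python3 st.py
```

```text
t 4.425 cw 0.3101 g 0.128 Tz 0.076 tau6 -0.379 F [ 1.8  0.6 -1.8] T [ 0.13 -0.43  0.08] [489.8  33.2  76.6]
```

Call:
jog_arm --increments '[{"x":0,"y":0,"z":0,"rx":0.04,"ry":0,"rz":0,"hand":0}]'

```text
time_s: 4.55
eef_pos: [489.8, 33.1, 76.6]
ee_rot: [0.406, 0.58, 0.405, -0.579]
force: [2.3, 0.4, -1.5]
grip_width: 0.127
```

```bash
python3 st.py
```

```text
t 4.55 cw 0.3501 g 0.127 Tz 0.023 tau6 -0.379 F [ 2.3  0.4 -1.5] T [ 0.12 -0.43  0.02] [489.8  33.1  76.6]
```

Call:
jog_arm --increments '[{"x":0,"y":0,"z":0,"rx":0.04,"ry":0,"rz":0,"hand":0}]'

```text
time_s: 4.68
eef_pos: [489.9, 33.2, 76.6]
ee_rot: [0.394, 0.588, 0.393, -0.587]
force: [3.2, 1.2, -2.1]
grip_width: 0.128
```

```bash
python3 st.py
```

```text
t 4.675 cw 0.3901 g 0.128 Tz 0.018 tau6 -0.379 F [ 3.2  1.2 -2.1] T [ 0.15 -0.5   0.02] [489.9  33.2  76.6]
```

Call:
jog_arm --increments '[{"x":0,"y":0,"z":0,"rx":0.04,"ry":0,"rz":0,"hand":0}]'

```text
time_s: 4.8
eef_pos: [489.9, 33.1, 76.6]
ee_rot: [0.382, 0.596, 0.381, -0.595]
force: [2.1, 1.0, -1.0]
grip_width: 0.13
```

```bash
python3 st.py
```

```text
t 4.8 cw 0.4301 g 0.130 Tz 0.112 tau6 -0.379 F [ 2.1  1.  -1. ] T [ 0.11 -0.5   0.11] [489.9  33.1  76.6]
```

Call:
jog_arm --increments '[{"x":0,"y":0,"z":0,"rx":0.04,"ry":0,"rz":0,"hand":0}]'

```text
time_s: 4.92
eef_pos: [489.9, 33.1, 76.6]
ee_rot: [0.37, 0.603, 0.369, -0.602]
force: [3.0, 1.0, -1.9]
grip_width: 0.13
```

```bash
python3 st.py
```

```text
t 4.925 cw 0.4701 g 0.130 Tz 0.079 tau6 -0.379 F [ 3.   1.  -1.9] T [ 0.05 -0.55  0.08] [489.9  33.1  76.6]
```

Call:
jog_arm --increments '[{"x":0,"y":0,"z":0,"rx":0.04,"ry":0,"rz":0,"hand":0}]'

```text
time_s: 5.05
eef_pos: [490.0, 33.1, 76.6]
ee_rot: [0.358, 0.611, 0.357, -0.609]
force: [3.0, -0.2, -1.2]
grip_width: 0.127
```

```bash
python3 st.py
```

```text
t 5.05 cw 0.5097 g 0.127 Tz 0.231 tau6 -0.174 F [ 3.  -0.2 -1.2] T [ 0.07 -0.52  0.23] [490.   33.1  76.6]
```

Call:
jog_arm --increments '[{"x":0,"y":0,"z":0,"rx":0.04,"ry":0,"rz":0,"hand":0}]'

```text
time_s: 5.18
eef_pos: [490.0, 33.1, 76.6]
ee_rot: [0.346, 0.618, 0.345, -0.616]
force: [3.2, -0.0, -2.1]
grip_width: 0.129
```

```bash
python3 st.py
```

```text
t 5.175 cw 0.5496 g 0.129 Tz 0.260 tau6 -0.176 F [ 3.2 -0.  -2.1] T [ 0.02 -0.6   0.26] [490.   33.1  76.6]
```

Call:
jog_arm --increments '[{"x":0,"y":0,"z":0,"rx":0.04,"ry":0,"rz":0,"hand":0}]'

```text
time_s: 5.3
eef_pos: [490.0, 33.1, 76.6]
ee_rot: [0.334, 0.624, 0.333, -0.623]
force: [3.0, 1.5, -2.7]
grip_width: 0.129
```

```bash
python3 st.py
```

```text
t 5.3 cw 0.5896 g 0.129 Tz 0.262 tau6 -0.165 F [ 3.   1.5 -2.7] T [ 0.05 -0.65  0.26] [490.   33.1  76.6]
```

Call:
jog_arm --increments '[{"x":0,"y":0,"z":0,"rx":0.034,"ry":0,"rz":0,"hand":0}]'

```text
time_s: 5.42
eef_pos: [490.0, 33.0, 76.6]
ee_rot: [0.323, 0.63, 0.322, -0.629]
force: [4.3, -0.6, -1.9]
grip_width: 0.129
```

```bash
python3 st.py
```

```text
t 5.425 cw 0.6242 g 0.129 Tz 0.316 tau6 -0.072 F [ 4.3 -0.6 -1.9] T [-0.08 -0.84  0.32] [490.   33.   76.6]
```

Call:
jog_arm --increments '[{"x":0,"y":0,"z":0,"rx":0,"ry":0,"rz":0,"hand":0},{"x":0,"y":0,"z":0,"rx":0,"ry":0,"rz":0,"hand":0}]'

```text
time_s: 5.68
eef_pos: [490.0, 33.0, 76.6]
ee_rot: [0.323, 0.63, 0.322, -0.629]
force: [6.2, 0.3, -3.2]
grip_width: 0.129
```

```bash
python3 st.py; python3 look.py 5 160 150
```

```text
t 5.675 cw 0.6232 g 0.129 Tz 0.106 tau6 0.131 F [ 6.2  0.3 -3.2] T [-0.02 -1.01  0.11] [490.   33.   76.6]
[489.9717192   33.01689309  76.63295297] [489.97868907  33.02062028  76.62226974] [-0.172  0.426  1.786  0.     0.927  0.451] 0.13027514405832305 5.725 [ 5.30301278 -0.40165118 -2.35452839] [-0.04292049 -1.00927314  0.15831359]
```

View pics/w5.png

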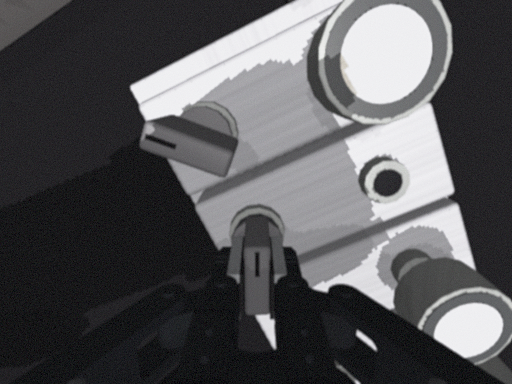

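Call:
jog_arm --increments '[{"x":0,"y":0,"z":0,"rx":0,"ry":0,"rz":0,"hand":28},{"x":0,"y":0,"z":0,"rx":0,"ry":0,"rz":0,"hand":28},{"x":0,"y":0,"z":0,"rx":0,"ry":0,"rz":0,"hand":28}]'

```text
time_s: 6.15
eef_pos: [488.9, 33.2, 76.2]
ee_rot: [-0.322, -0.629, -0.323, 0.63]
force: [-0.5, 0.5, 0.7]
grip_width: 0.329
```

```bash
python3 st.py; python3 look.py 6 160 150
```

```text
t 6.15 cw 0.6238 g 0.329 Tz 0.017 tau6 -0.002 F [-0.5  0.5  0.7] T [ 0.02 -0.04  0.02] [488.9  33.2  76.2]
[488.97514842  33.19912014  76.24489946] [489.04042826  33.22051709  76.28040345] [-0.172  0.426  1.787 -0.     0.929  0.452] 0.32488422084014185 6.2 [0.08971515 0.24626426 0.44114627] [ 0.04223469  0.00920527 -0.01223966]
```

View pics/w6z.png

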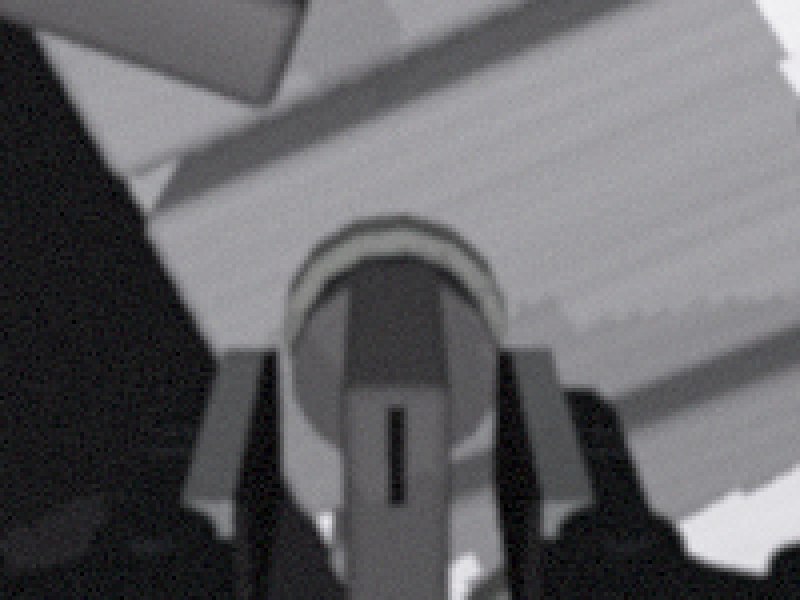

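Call:
jog_arm --increments '[{"x":-15,"y":0,"z":0,"rx":0,"ry":0,"rz":0,"hand":28},{"x":-25,"y":0,"z":0,"rx":0,"ry":0,"rz":0,"hand":28},{"x":-30,"y":0,"z":0,"rx":0,"ry":0,"rz":0,"hand":28},{"x":-30,"y":0,"z":0,"rx":0,"ry":0,"rz":0,"hand":28},{"x":-30,"y":0,"z":0,"rx":0,"ry":0,"rz":0,"hand":28}]'

```text
time_s: 6.88
eef_pos: [489.1, 33.2, 208.4]
ee_rot: [0.323, 0.63, 0.322, -0.629]
force: [-0.1, -0.3, -0.1]
grip_width: 0.326
```

Call:
jog_arm --increments '[{"x":0,"y":0,"z":0,"rx":-0.16,"ry":0,"rz":0,"hand":0},{"x":0,"y":0,"z":0,"rx":-0.16,"ry":0,"rz":0,"hand":0},{"x":0,"y":0,"z":0,"rx":-0.16,"ry":0,"rz":0,"hand":0},{"x":0,"y":0,"z":0,"rx":-0.14,"ry":0,"rz":0,"hand":0}]'

```text
time_s: 7.38
eef_pos: [489.2, 33.2, 207.4]
ee_rot: [0.501, 0.5, 0.5, -0.5]
force: [0.6, 0.1, 0.3]
grip_width: -0.003
```

Call:
jog_arm --increments '[{"x":0,"y":-6,"z":-40,"rx":0,"ry":0,"rz":0,"hand":0},{"x":0,"y":-6,"z":-40,"rx":0,"ry":0,"rz":0,"hand":0},{"x":0,"y":-6,"z":-40,"rx":0,"ry":0,"rz":0,"hand":0},{"x":0,"y":-6,"z":-40,"rx":0,"ry":0,"rz":0,"hand":0},{"x":0,"y":-4,"z":-40,"rx":0,"ry":0,"rz":0,"hand":0}]'

```text
time_s: 8.0
eef_pos: [461.6, 234.6, 207.5]
ee_rot: [0.499, 0.501, 0.499, -0.501]
force: [0.4, -0.9, -0.8]
grip_width: -0.001
```

```bash
python3 st.py; python3 look.py 7 160 120; python3 - <<'E'
from h import *
for n in ['scene','side']: cv2.imwrite(f'pics/{n}7.png',cv2.cvtColor(capture(n),cv2.COLOR_RGB2BGR))
E
```

```text
t 8.0 cw 0.0039 g -0.001 Tz -0.033 tau6 -0.841 F [ 0.4 -0.9 -0.8] T [-0.04 -0.01 -0.03] [461.6 234.6 207.5]
[460.8066327  238.17641944 207.49349963] [461.18946283 236.0916467  207.28960266] [0.25  0.318 1.555 0.002 1.267 0.251] 0.00040398665942684923 8.05 [-2.75129988  2.81815198 -1.41581955] [ 0.07156893  0.12554259 -0.02306323]
```

View pics/w7.png

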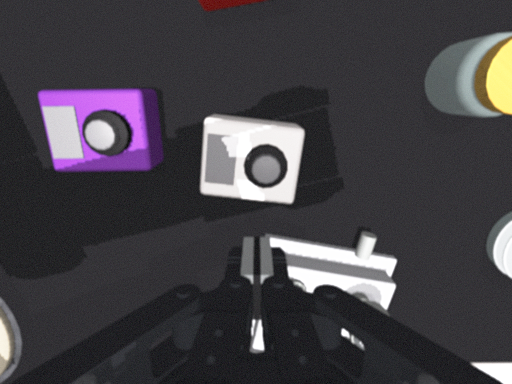

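View pics/scene7.png

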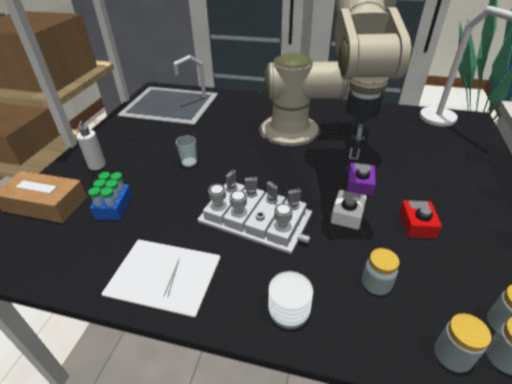

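View pics/side7.png

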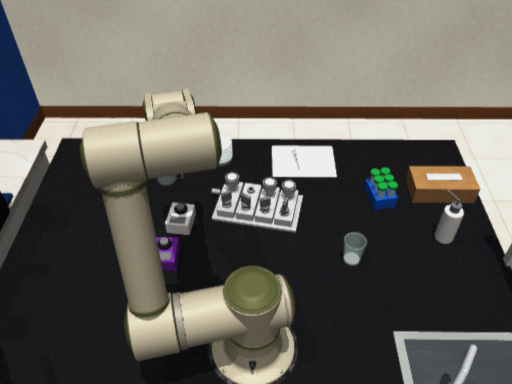

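```bash
python3 - <<'E'
from h import *
i=cv2.imread('pics/scene7.png'); a=cv2.resize(i[180:240,320:400],None,fx=7,fy=7,interpolation=3)
j=cv2.imread('pics/w7.png'); b=cv2.resize(j[105:215,190:320],None,fx=4,fy=4,interpolation=3)[:420]
o=np.zeros((440,560+0,3),np.uint8); o[:420,:560]=a; cv2.imwrite('pics/s7z.png',a); cv2.imwrite('pics/w7zz.png',b)
E
```

```text
(no output)
```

View pics/s7z.png

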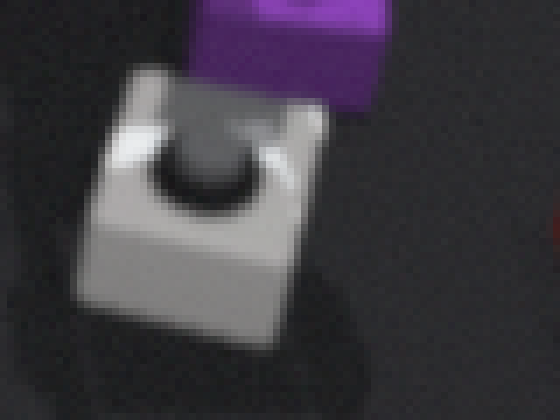

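View pics/w7zz.png

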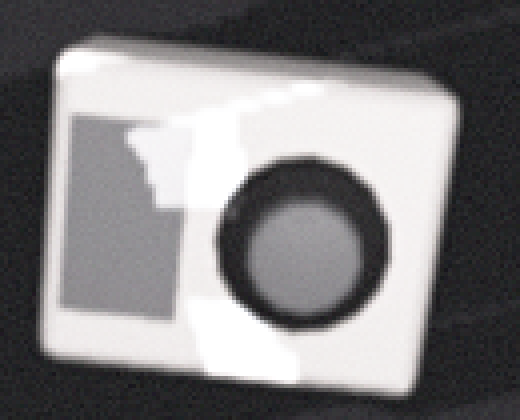

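```bash
python3 - <<'E'
from h import *
import pickle
s=pickle.load(open('s7.pkl','rb'))
for z in (55,62,70): print(z,ray('wrist',s,266.1,169.1,z).round(1),ray('scene',s,320+205/7,180+150/7,z).round(1))
print(ray('wrist',s,265.5,165.4,50))
s2=sense();print(s2['eef_pos'])
for z in (55,62,70): print(z,ray('wrist',s2,266.1,169.1,z).round(1))
E
```

```text
55 [470.8 244.6  55. ] [460.9 249.3  55. ]
62 [470.5 246.3  62. ] [469.2 248.7  62. ]
70 [470.3 248.3  70. ] [478.6 247.9  70. ]
[470.28608741 247.19579364  50.        ]
[461.82643261 233.47211997 206.97191775]
55 [471.7 239.7  55. ]
62 [471.5 241.4  62. ]
70 [471.2 243.4  70. ]
```

Call:
jog_arm --increments '[{"x":20,"y":9,"z":-12,"rx":0,"ry":0,"rz":0,"hand":0},{"x":20,"y":0,"z":0,"rx":0,"ry":0,"rz":0,"hand":0},{"x":0,"y":0,"z":0,"rx":0,"ry":0,"rz":0,"hand":0},{"x":0,"y":0,"z":0,"rx":0,"ry":0,"rz":0,"hand":0},{"x":0,"y":0,"z":0,"rx":0,"ry":0,"rz":0,"hand":0}]'

```text
time_s: 8.82
eef_pos: [471.4, 245.1, 167.3]
ee_rot: [0.499, 0.502, 0.499, -0.501]
force: [0.5, -0.2, 0.5]
grip_width: -0.006
```

```bash
python3 look.py 8 160 120
```

```text
[471.34742584 245.13068941 167.14003087] [471.25369982 245.16461897 166.95335863] [ 0.259  0.384  1.573 -0.     1.183  0.263] -0.0016653991201119739 8.875 [-0.17666292  0.2300025   0.19814572] [-0.00137836 -0.00391053  0.02451124]
```

View pics/w8z.png

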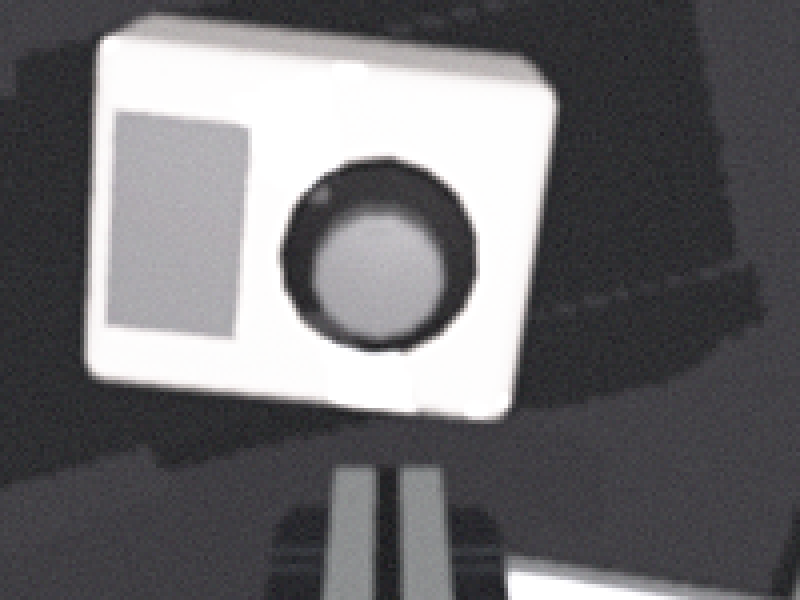

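```bash
python3 - <<'E'
from h import *
import pickle
s=pickle.load(open('s8.pkl','rb'));R,p=tool(s)
for z in (58,62,66,70,75): 
    X=ray('wrist',s,254.4,187.9,z); print(z,X.round(1),'tool',(R.T@(X-p)).round(1),'width',np.linalg.norm(ray('wrist',s,160+313/4,187.9,z)-ray('wrist',s,160+444/4,187.9,z)).round(1))
print('housing',ray('wrist',s,160+379/4,120+255/4,55))
E
```

```text
58 [469.9 245.4  58. ] tool [109.1  -1.6  -0.2] width 28.4
62 [470.  246.7  62. ] tool [105.1  -1.5  -1.5] width 27.9
66 [470.  247.9  66. ] tool [101.1  -1.5  -2.7] width 27.5
70 [470.  249.2  70. ] tool [97.1 -1.5 -4. ] width 27.0
75 [470.1 250.8  75. ] tool [92.1 -1.4 -5.6] width 26.4
housing [470.23640119 248.23711466  55.        ]
```

Call:
jog_arm --increments '[{"x":20,"y":-1.5,"z":-2,"rx":0,"ry":0,"rz":0,"hand":0},{"x":25,"y":0,"z":0,"rx":0,"ry":0,"rz":0,"hand":0},{"x":25,"y":0,"z":0,"rx":0,"ry":0,"rz":0,"hand":0},{"x":10,"y":0,"z":0,"rx":0,"ry":0,"rz":0,"hand":0},{"x":0,"y":0,"z":0,"rx":0,"ry":0,"rz":0,"hand":0}]'

```text
time_s: 9.55
eef_pos: [469.6, 247.3, 86.4]
ee_rot: [-0.499, -0.501, -0.499, 0.501]
force: [0.3, 1.1, 0.3]
grip_width: 0.003
```

```bash
python3 look.py 9 160 150; python3 - <<'E'
from h import *
i=cv2.cvtColor(capture('side'),cv2.COLOR_RGB2BGR)
cv2.imwrite('pics/side9.png',cv2.resize(i[180:260,140:220],None,fx=7,fy=7,interpolation=3))
print(sense()['eef_pos'],sense()['force'])
E
```

```text
[469.93230362 247.35672899  87.02173221] [470.04787622 247.42733663  87.24466128] [0.264 0.484 1.657 0.    1.    0.268] -0.0008001936793215826 9.6 [ 0.35391905 -0.49884561  0.4991072 ] [0.02289219 0.01560188 0.03725032]
[470.0729433  247.42848474  87.31430743] [ 0.66672222 -0.3974812   0.10151069]
```

View pics/w9z.png

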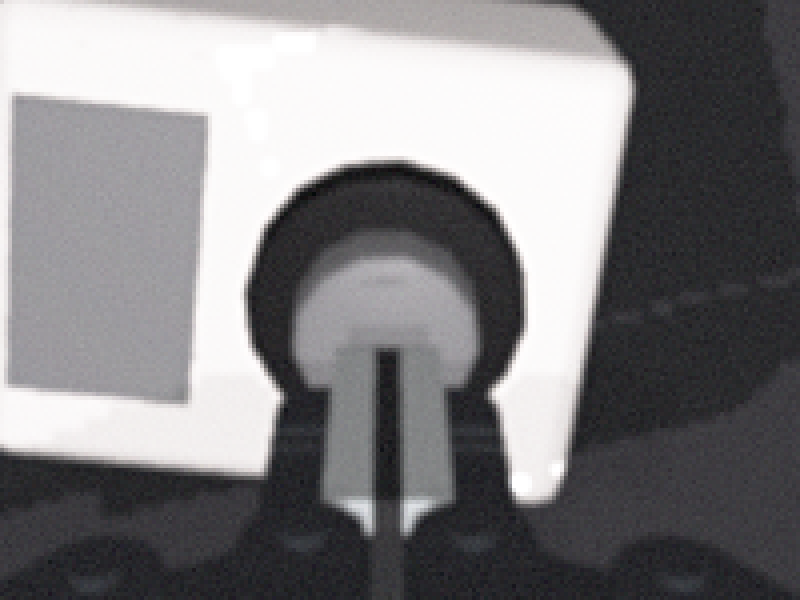

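View pics/side9.png

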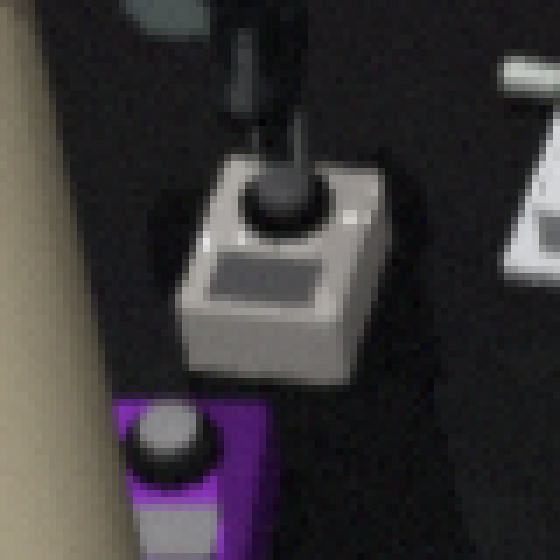

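```bash
python3 - <<'E'
from h import *
import pickle
s=pickle.load(open('s9.pkl','rb'));R,p=tool(s)
for z in (60,64,68,72,76): 
    f=lambda u,v:(R.T@(ray('wrist',s,160+u/4,150+v/4,z)-p)).round(1)
    print(z,'top edge',f(386,255),'L',f(293,340),'R',f(478,340))
E
```

```text
60 top edge [27.   0.3 -9.9] L [ 27.  -14.    4.1] R [27.  14.4  4.2]
64 top edge [ 23.    0.3 -11.6] L [ 23.  -13.7   2.2] R [23.  14.   2.2]
68 top edge [ 19.    0.3 -13.2] L [ 19.  -13.3   0.2] R [19.  13.7  0.2]
72 top edge [ 15.    0.3 -14.9] L [ 15.  -13.   -1.8] R [15.  13.4 -1.8]
76 top edge [ 11.    0.3 -16.5] L [ 11.  -12.7  -3.8] R [11.  13.  -3.8]
```

Call:
jog_arm --increments '[{"x":10,"y":0,"z":0,"rx":0,"ry":0,"rz":0,"hand":0},{"x":3,"y":0,"z":0,"rx":0,"ry":0,"rz":0,"hand":0},{"x":0,"y":0,"z":0,"rx":0,"ry":0,"rz":0,"hand":0}]'

```text
time_s: 10.07
eef_pos: [469.4, 247.2, 73.0]
ee_rot: [-0.499, -0.501, -0.499, 0.501]
force: [0.9, 0.3, -0.5]
grip_width: 0.002
```

Call:
jog_arm --increments '[{"x":2,"y":0,"z":0,"rx":0,"ry":0,"rz":0,"hand":0},{"x":0,"y":0,"z":0,"rx":0,"ry":0,"rz":0,"hand":0}]'

```text
time_s: 10.32
eef_pos: [469.7, 247.3, 71.5]
ee_rot: [0.499, 0.501, 0.499, -0.501]
force: [-0.3, 0.8, 1.8]
grip_width: -0.001
```

Call:
jog_arm --increments '[{"x":2,"y":0,"z":0,"rx":0,"ry":0,"rz":0,"hand":0},{"x":0,"y":0,"z":0,"rx":0,"ry":0,"rz":0,"hand":0}]'

```text
time_s: 10.58
eef_pos: [469.7, 247.3, 69.4]
ee_rot: [0.499, 0.501, 0.499, -0.501]
force: [0.7, 0.2, 2.7]
grip_width: 0.004
```

Call:
jog_arm --increments '[{"x":2,"y":0,"z":0,"rx":0,"ry":0,"rz":0,"hand":0},{"x":0,"y":0,"z":0,"rx":0,"ry":0,"rz":0,"hand":0}]'

```text
time_s: 10.82
eef_pos: [469.7, 247.3, 67.4]
ee_rot: [0.499, 0.501, 0.499, -0.501]
force: [0.1, 0.7, 4.2]
grip_width: -0.002
```

Call:
jog_arm --increments '[{"x":1,"y":0,"z":0,"rx":0,"ry":0,"rz":0,"hand":0},{"x":0,"y":0,"z":0,"rx":0,"ry":0,"rz":0,"hand":0}]'

```text
time_s: 11.08
eef_pos: [469.7, 247.3, 66.4]
ee_rot: [0.499, 0.501, 0.499, -0.501]
force: [0.9, 0.7, 4.4]
grip_width: -0.0
```

```bash
python3 look.py 10 160 150; python3 st.py
```

```text
[469.70570797 247.30025551  66.40820962] [469.69726921 247.31511332  66.42296906] [ 0.264  0.515  1.673 -0.     0.954  0.268] 0.002269760760359682 11.125 [0.14768531 0.44815745 4.74973148] [ 0.08159043 -0.09979711 -0.03567122]
t 11.175 cw 0.0040 g 0.003 Tz -0.037 tau6 0.001 F [-0.1  0.2  4.8] T [ 0.06 -0.16 -0.04] [469.7 247.3  66.4]
```

View pics/w10z.png

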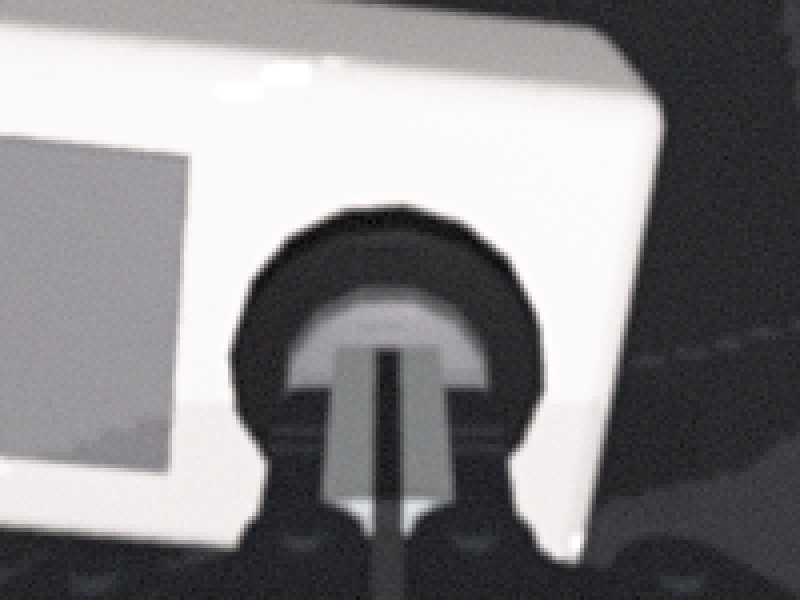

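Call:
jog_arm --increments '[{"x":-10,"y":0,"z":0,"rx":0,"ry":0,"rz":0,"hand":0},{"x":-30,"y":0,"z":0,"rx":0,"ry":0,"rz":0,"hand":0},{"x":-40,"y":0,"z":0,"rx":0,"ry":0,"rz":0,"hand":0},{"x":-40,"y":0,"z":0,"rx":0,"ry":0,"rz":0,"hand":0},{"x":0,"y":0,"z":0,"rx":0,"ry":0,"rz":0,"hand":0}]'

```text
time_s: 11.8
eef_pos: [470.2, 247.5, 189.1]
ee_rot: [0.5, 0.502, 0.498, -0.5]
force: [0.9, -0.1, -0.8]
grip_width: 0.001
```

Call:
jog_arm --increments '[{"x":-20,"y":10,"z":40,"rx":0,"ry":0,"rz":0,"hand":0},{"x":-20,"y":10,"z":40,"rx":0,"ry":0,"rz":0,"hand":0},{"x":-10,"y":10,"z":40,"rx":0,"ry":0,"rz":0,"hand":0},{"x":0,"y":0,"z":40,"rx":0,"ry":0,"rz":0,"hand":0},{"x":0,"y":0,"z":40,"rx":0,"ry":0,"rz":0,"hand":0}]'

```text
time_s: 12.42
eef_pos: [498.0, 45.9, 235.1]
ee_rot: [-0.498, -0.5, -0.5, 0.502]
force: [0.6, -0.1, 0.3]
grip_width: -0.005
```

Call:
jog_arm --increments '[{"x":0,"y":0,"z":0,"rx":0,"ry":0,"rz":0,"hand":0},{"x":0,"y":0,"z":0,"rx":0,"ry":0,"rz":0,"hand":0},{"x":0,"y":0,"z":0,"rx":0,"ry":0,"rz":0,"hand":0}]'

```text
time_s: 12.8
eef_pos: [498.5, 48.1, 236.0]
ee_rot: [-0.499, -0.501, -0.5, 0.501]
force: [-0.5, -0.1, 0.3]
grip_width: -0.001
```

```bash
python3 look.py 11 160 60; python3 st.py
```

```text
[498.54830283  48.03693397 236.03442397] [498.60453882  47.95897646 236.12536438] [-0.138  0.256  1.56   0.     1.326 -0.136] -0.0021986663758747564 12.85 [ 0.39032947 -0.14506483  0.07679122] [ 0.04660634  0.00907286 -0.01789609]
t 12.9 cw 0.0027 g 0.003 Tz -0.020 tau6 0.004 F [0.2 0.8 0.1] T [-0.04  0.03 -0.02] [498.6  48.  236.1]
```

View pics/w11.png

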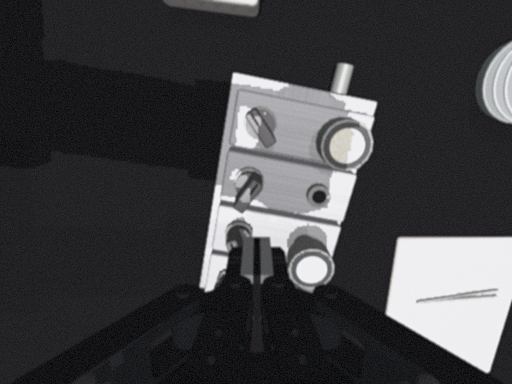

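```bash
python3 - <<'E'
from h import *
i=cv2.imread('pics/scene0.png')[150:260,190:320]; j=cv2.cvtColor(capture('scene'),cv2.COLOR_RGB2BGR)[150:260,190:320]
cv2.imwrite('pics/cmp.png',np.vstack([cv2.resize(k,None,fx=2.7,fy=2.7,interpolation=3) for k in (i,j)]))
E
```

```text
(no output)
```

View pics/cmp.png

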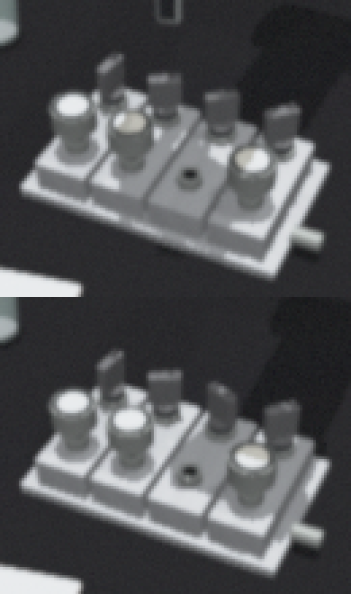

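The before/after comparison shows that only the empty station's handle (third from the left) has turned. The other three handles look the same as before.

```bash
python3 -c "
from rig import finish_job; print(finish_job())"
```

```text
the job is handed in; nothing more can be done
None
```

I closed the empty station's valve onto its seat, nipped it further, let go, pressed the pump button once and handed the job in at about 13 s.

- **Valve:** The handle turned about 1.03 rad clockwise in all. The seat went firm 0.88–0.92 rad into that turn, where the wrist torque rose from about 0.05 to 0.23–0.26 N m. I stopped 0.11–0.15 rad (about 6.5–9 degrees) past that point. After I opened the fingers, the handle was still in line with them, so it had not slipped or sprung back.
- **Button:** I pressed the white box's button with closed fingertips to about 4.4–4.8 N, roughly 6 mm of travel, then backed off. I judged the press from force and height only, because there is no direct reading of the button.
- **Checks:** Comparing the manifold before and after in the scene camera shows only the intended handle turned and the other three looking the same. The arm ended clear of everything with about zero force.
- **Disagreements:** My two readings of the handle's starting angle differed by about 2 degrees. Single wrist torque readings were noisy by about 0.04 N m. I also overestimated how low the button sits: the images suggested 62–68 mm, but contact came at about 72–73 mm. None of these changed the steps.
- **Not checked:** I did not take a close-up comparison of the beaker, jar or tube rack at the end. The arm never went near them.

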